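# Shut and latch the vial heater

## Robot

A 6-joint arm with a two-finger parallel gripper is mounted at the origin on the work surface. World frame = base frame: x ahead of the robot, y to its left, z up, the work surface at z = 0. Lengths are in m, angles in rad, forces in N, time in s.
With the tool pointing down it reaches from about 0.325 to 1 m from the base axis. Payload 5.1 kg.
Tool frame: the origin (TCP) lies between the finger pads, 19 mm behind the fingertips; this is the grasp point; z points along the fingers, y is the line along which they close (so a half turn about z gives the same grasp; the last joint's range is limited). The gripper opens to 85 mm and grips with 20 to 120 N. Pads are 22 mm wide; open, the fingers measure 114 mm over their backs; the gripper's body (76 mm by 85 mm) begins 54 mm behind the grasp point. The pads swing forward as they close: fully open they stand 13 mm farther back than shut.
Start: joints at [-1.359, 0.124, 1.65, -0, 1.367, -0.083], TCP at [0.189, -0.622, 0.25] pointing down, gripper open.
Joint ranges: [-2.61, 2.61], [-1.02, 2.33], [0.03, 2.71], [-1.35, 4.49], [0.32, 2.68], [-2.91, 2.91]. Speed limits (rad/s): [2.57, 2.57, 3.14, 3.14, 3.14, 3.14].

## Interface

Orientations are given as a unit quaternion [w, x, y, z].
In Python, from bench import robot gives the robot as it stands.
- The arm moves only by the shell command python3 nudge.py 'ROWS' [OPENING] [FORCE]. ROWS is a JSON list of rows, 1 to 8 of them, each of 6 numbers: dx, dy, dz in m, then a rotation vector rx, ry, rz in rad; each row is the pose to reach, as a shift and turn from the pose commanded when the command began, along the tool's axes at that moment; what a row does not reach only later rows make up. A row lasts 1/12 s, in which the tool goes at most 0.0417 m and 0.125 rad, less where a joint would pass 70% of its speed; a pose out of reach is approached as far as the arm can. OPENING is the finger opening in m, set as the command begins (- or left out keeps the last). The fingers move at their own pace and stop on an object; FORCE is the grip in N (left out, the last holds). Time passes only in rows, so rows that do not move let the fingers close. It prints the time, the measured TCP pose, the force, the opening and the grip force at its end.
- robot.get_state(): the state, without advancing time (a new reading comes with each control period).
- robot.get_image(name): name is "scene" or "side" or "wrist"; returns the picture (384x512x3 uint8, blue, green, red); there is no depth.
- robot.get_calibration(name): a dict with "fx", "fy", "cx", "cy" (pixels), "dist_coeffs" ([k1, k2, p1, p2, k3] as OpenCV has them; the pictures are not rectified), "R" (3x3) and "t" (3): a world point X has camera coordinates R X + t. Camera axes: x right, y down, z forward; pixel columns grow to the right and rows downward; lengths in m; the calibration is good to about 2 mm. A picture is of the moment at which its call begins: read the wrist's pose just before it. get_calibration takes no time and is no camera call; for the wrist camera it gives the pose at the moment of the call.
- robot.close_job(): hands the job in; it is judged then, once.
The state is a dict: "time_s": time; "qpos": joint angles; "qvel": joint speeds; "tau": joint torques, N m; "position": TCP position; "tool_rot": TCP orientation; "ft_force": force on the tool from outside, world axes, zero at the start; "ft_torque": the same for the moment, N m; "finger_gap": finger opening in m; "finger_force": force on a finger pad.
Only numpy, scipy, OpenCV 4.12 (cv2) and the standard library are available. Lean on these libraries where they do the work, as an engineer would, in place of code of your own. Each camera call takes 0.05 s, during which the arm holds its last target. There are 200 camera calls.

## Task

The vial heater is loaded and must be shut before it can heat. Its lid is held up by a ratchet stay: flip the stay's pawl back out of the teeth so that the lid can come down, then press the front of the lid down until the catch snaps and the lid stays fully shut. Do not shift or knock over the solvent bottle, the beaker or the vial rack on the bench.

Things in the scene. Friction and masses are not known exactly. Their poses are not given: they have to be found in the camera images.
- heater: Fixed white vial heater, 230 mm wide, 270 deep plus a low console 35 mm deep, rim 125 high. Origin: centre of underside. x points to the rear (hinge), -x to the front (console, lid's free edge), y across, z up. Inside the rim (x -90 to 85, y -98 to 98) is a well, floor at z 80: on its +y side a block with eight vials up to z 119, on its -y side the stay and pawl.
- lid (a joint): Lid angle, rad: 0 shut, 0.98 or 1.12 as found, 1.25 fully open. With the pawl in the teeth it opens but cannot close. Once free it sinks by itself on a damper in 3 to 6 s and rests near 0.08 (front edge 16 mm proud) on two spring buffers and the catch. Pressing its front grip from there with some 5 to 15 N snaps the catch (at about 0); then it stays below 0.01.
- lid_grip (a point): Middle of the top of the black grip bar (120 x 24 mm, 12 mm proud) across the lid's front, the place to press: 188 mm from the hinge, 37 mm above the lid's underside; when shut at heater x -83, y 0, z 162. Lid: 210 mm deep, 206 wide, 24 thick, grey frame with clear pane. Axes: x towards the hinge, z out of the lid's top.
- lid_hinge (a point): Point on the lid's hinge axis, mid-width, at heater x 105, y 0, z 125 mm. Its x axis lies in the lid and points away from the lid's front edge, z out of its top.
- pawl (a joint): Pawl angle, rad: 0 nose under a tooth of the stay (as found), 1.45 flipped back. It turns on a shaft along heater y at x 20, z 90 mm. Pushing the paddle rearwards (heater +x) with 1 to 4 N raises the angle; the nose is clear at about 0.25, and past about 0.4 the pawl falls back by its own weight and stays. Let go sooner it drops into the teeth again.
- pawl_tab (a point): Middle of the front face of the pawl's steel thumb paddle, 46 mm wide (y), 34 tall, 5 thick, 46 out from the shaft. As found at heater x 1, y -30, z 133, top at z 149, leaning 20 deg forward of upright. The open lid hangs over it and a tool pointing straight down fouls the lid: come in from the front, tilted 35 to 45 deg. The toothed stay stands beside it at y -86.
- solvent: Amber glass bottle with blue cap, 74 mm across, 165 mm tall, standing loose. Origin: centre of its underside. Leave alone.
- beaker: Empty glass beaker, 70 mm across, 95 mm tall, standing loose. Origin: centre of its underside. Leave alone.
- vial_rack: White rack of vials, 100 x 160 mm, 58 mm high, lying loose. Origin: centre of its underside. Leave alone.

How it is judged:
On the way, in this order (a step that is already met when the one before it is completed fails the run):
1. the pawl has been flipped back out of the stay's teeth while the lid is still up (value of joint pawl above 1 rad and value of joint lid above 0.2 rad), for 0.1 s.
2. the lid has been pressed fully down (value of joint lid below 0.017 rad), for 0.2 s.
At the end, for the whole second after the job is handed in: The lid is shut to within 0.017 rad (3 mm at its front edge) and stays so by itself, and the pawl lies flipped back (over 1 rad) (value of joint lid below 0.017 rad and value of joint pawl above 1 rad); the robot touches nothing.
It fails at once if the solvent bottle is shifted more than 30 mm or tipped (distance of solvent from where it was at the start of the episode above 0.03 m or angle between solvent's own z axis and vertical above 0.3 rad).
It fails at once if the beaker is shifted more than 30 mm or tipped (distance of beaker from where it was at the start of the episode above 0.03 m or angle between beaker's own z axis and vertical above 0.3 rad).
It fails at once if the vial rack is shifted more than 30 mm or tipped (distance of vial_rack from where it was at the start of the episode above 0.03 m or angle between vial_rack's own z axis and vertical above 0.3 rad).
It also fails if it takes over 45 s, if anything falls off the work surface, if the arm or the gripper's body presses on something with over 40 N, if the wrist force passes 120 N, or if a joint passes its speed limit or range.

## Working session

There is one attempt and no reset: what is moved stays moved. The work goes in short steps, Python scripts to look and compute and a shell command to move; the robot and the scene stay as the last step left them, time stands still between calls to the robot, and variables do not carry over. Pictures are saved under pics/ and viewed, at most 10 in all, crops included, and the job is handed in when it is done.

```bash
ls; mkdir -p pics
python3 - <<'E'
from bench import robot
import cv2,numpy as np
for n in("scene","side"):
    im=robot.get_image(n);cv2.imwrite(f"pics/{n}0.png",im)
    c=robot.get_calibration(n);R=np.array(c["R"]);print(n,c["fx"],c["dist_coeffs"],(-R.T@np.array(c["t"])).round(3),R[2].round(2))
s=robot.get_state();print(s["time_s"],s["position"],s["tool_rot"])
E
```

```text
bench.py
nudge.py
pics
scene 369.6624841249978 [-0.09807747  0.          0.          0.          0.        ] [0.657 0.216 1.107] [-0.12 -0.3  -0.95]
side 450.4914728068496 [-0.13915442  0.          0.          0.          0.        ] [ 0.487 -0.996  0.7  ] [ 0.05  0.85 -0.53]
0.1 [ 0.18873449 -0.62146706  0.24883835] [-9.38925676e-04  9.89156013e-01  1.46865576e-01 -5.30937667e-05]
```

View pics/scene0.png

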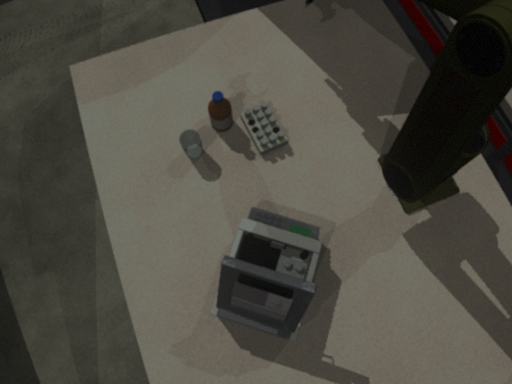

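View pics/side0.png

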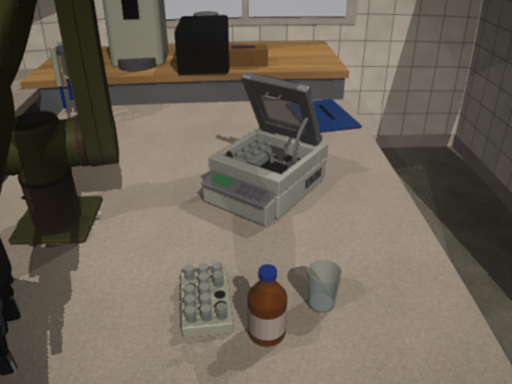

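The scene view shows the heater at about (268,270), console toward the bottle (220,110), beaker (190,143) and rack (265,127). In the side view the heater is at (268,165) and its front faces the camera. I'll enlarge both.

Run:
```python
import cv2,numpy as np
a=cv2.imread("pics/scene0.png")[200:350,200:340];b=cv2.imread("pics/side0.png")[65:225,190:340]
f=lambda i:cv2.convertScaleAbs(cv2.resize(i,(400,int(i.shape[0]*400/i.shape[1])),interpolation=cv2.INTER_CUBIC),alpha=1.7)
a,b=f(a),f(b);print(a.shape,b.shape);o=np.zeros((440,800,3),np.uint8);o[:a.shape[0],:400]=a;o[:b.shape[0],400:]=b
cv2.imwrite("pics/z1.png",o)
```

```text
(428, 400, 3) (426, 400, 3)
```

View pics/z1.png

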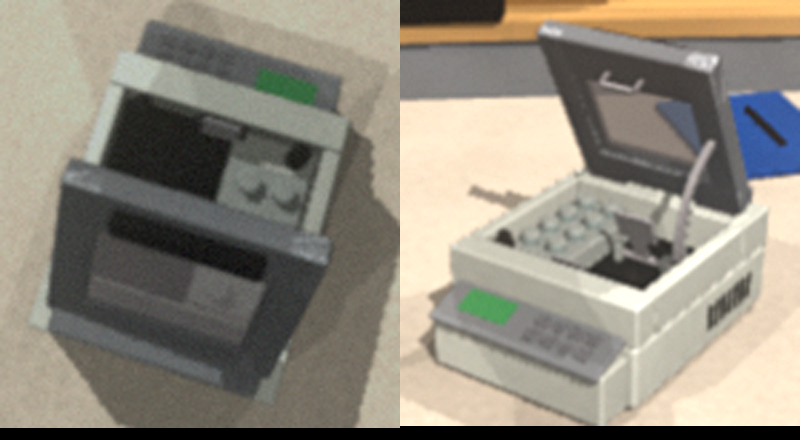

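The enlargement shows the front rim's outer corners (z 125) at scene (118,55) and (350,118), side (452,240) and (635,305), and the rear right one at side (768,207). The paddle is dark, near (632,232), with the vials (+y) left of it.

```bash
cat > h.py <<'E'
from bench import robot
import cv2,numpy as np
from scipy.spatial.transform import Rotation as Ro
def ray(n,p):
    c=robot.get_calibration(n);K=np.array([[c["fx"],0,c["cx"]],[0,c["fy"],c["cy"]],[0,0,1]]);R=np.array(c["R"])
    u=cv2.undistortPoints(np.array([[p]],float),K,np.array(c["dist_coeffs"]))[0,0]
    return -R.T@np.array(c["t"]),R.T@np.array([u[0],u[1],1])
def plane(n,p,z):
    o,d=ray(n,p);return o+d*(z-o[2])/d[2]
def proj(n,X):
    c=robot.get_calibration(n);K=np.array([[c["fx"],0,c["cx"]],[0,c["fy"],c["cy"]],[0,0,1]])
    return cv2.projectPoints(np.atleast_2d(X).astype(float),cv2.Rodrigues(np.array(c["R"]))[0],np.array(c["t"]),K,np.array(c["dist_coeffs"]))[0][:,0]
E
python3 - <<'E'
from h import *
A=lambda x,y:(200+x/2.857,200+y/2.857)
B=lambda x,y:(190+(x-400)/2.667,65+y/2.667)
P={k:plane(n,p,.125) for k,n,p in[("R_s","scene",A(118,55)),("L_s","scene",A(350,118)),("L_d","side",B(452,240)),("R_d","side",B(635,305)),("RR_d","side",B(768,207))]}
for k in P:print(k,P[k].round(4))
print(*[np.linalg.norm(P[a]-P[b]).round(4) for a,b in(("R_s","L_s"),("R_d","L_d"),("R_d","RR_d"))])
for k,y in(("L",.115),("R",-.115)):0
for n,p in(("solvent",(220,125)),("beaker",(193,153)),("rack",(265,127))):print(n,plane("scene",p,0.03).round(3))
E
```

```text
R_s [ 0.5987 -0.0346  0.125 ]
L_s [0.4153 0.1011 0.125 ]
L_d [0.419  0.1103 0.125 ]
R_d [ 0.5945 -0.0328  0.125 ]
RR_d [0.7598 0.166  0.125 ]
0.2281 0.2264 0.2586
solvent [ 0.549 -0.384  0.03 ]
beaker [ 0.663 -0.319  0.03 ]
rack [ 0.413 -0.324  0.03 ]
```

Run:
```python
from h import *
from scipy.optimize import least_squares
A=lambda x,y:(200+x/2.857,200+y/2.857)
B=lambda x,y:(190+(x-400)/2.667,65+y/2.667)
obs=[("scene",A(118,55),(-.135,-.115)),("scene",A(350,118),(-.135,.115)),("side",B(452,240),(-.135,.115)),("side",B(635,305),(-.135,-.115)),("side",B(768,207),(.135,-.115)),("scene",A(122,88),(-.09,-.098)),("scene",A(325,147),(-.09,.098)),("side",B(632,285),(-.09,-.098)),("side",B(483,233),(-.09,.098))]
def W(p,h):
    c,s=np.cos(p[2]),np.sin(p[2]);return np.array([p[0]+c*h[0]-s*h[1],p[1]+s*h[0]+c*h[1],h[2]])
M=np.array([plane(n,p,.125) for n,p,_ in obs])
r=least_squares(lambda p:np.ravel([(W(p,(*h,.125))-m)[:2] for m,(_,_,h) in zip(M,obs)]),[.6,.1,.9],loss="soft_l1",f_scale=.003)
p=r.x;print(p,np.degrees(p[2]));print((np.array([W(p,(*h,.125))-m for m,(_,_,h) in zip(M,obs)])*1000).round(1)[:,:2].tolist())
np.save("pose.npy",p)
# overlay
out=[]
for n,o,k,sz in(("scene",(200,200),2.857,(400,428)),("side",(190,65),2.667,(400,426))):
    im=cv2.imread(f"pics/{n}0.png");w=140 if n=="scene" else 150;hh=150 if n=="scene" else 160
    im=cv2.resize(im[o[1]:o[1]+hh,o[0]:o[0]+w],None,fx=4,fy=4,interpolation=3);im=cv2.convertScaleAbs(im,alpha=1.7)[:600]
    def L(pts,col):
        q=((proj(n,np.array([W(p,x) for x in pts]))-o)*4+2).astype(np.int32);cv2.polylines(im,[q],True,col,1)
    for X,Y in(((-.135,.135),.115),):L([(a,b,.125) for a,b in((-.135,-.115),(-.135,.115),(.135,.115),(.135,-.115))],(0,0,255))
    L([(a,b,.125) for a,b in((-.09,-.098),(-.09,.098),(.085,.098),(.085,-.098))],(0,255,0))
    t=np.radians(20);L([(.001+s*.017*-np.sin(t),-.03+v,.133+s*.017*np.cos(t)) for s,v in((-1,-.023),(1,-.023),(1,.023),(-1,.023))],(255,0,255))
    for ang,c in((.98,(0,255,255)),(1.12,(255,255,0))):
        L([(.105-.210*np.cos(ang)-h*np.sin(ang),y,.125+.210*np.sin(ang)-h*np.cos(ang)*-1) for h in(0.0,) for y in(-.103,.103)]+[(.105,.103,.125),(.105,-.103,.125)],c)
    out.append(cv2.resize(im,(400,440)))
cv2.imwrite("pics/ov.png",np.hstack(out))
```

```text
[0.58635923 0.13542588 0.90145227] 51.64941047565376
[[-5.9, -7.2], [-2.9, -0.2], [-6.6, -9.3], [-1.7, -9.0], [0.5, 3.9], [1.1, 7.0], [5.2, 7.9], [12.0, -0.9], [2.7, 1.8]]
```

View pics/ov.png

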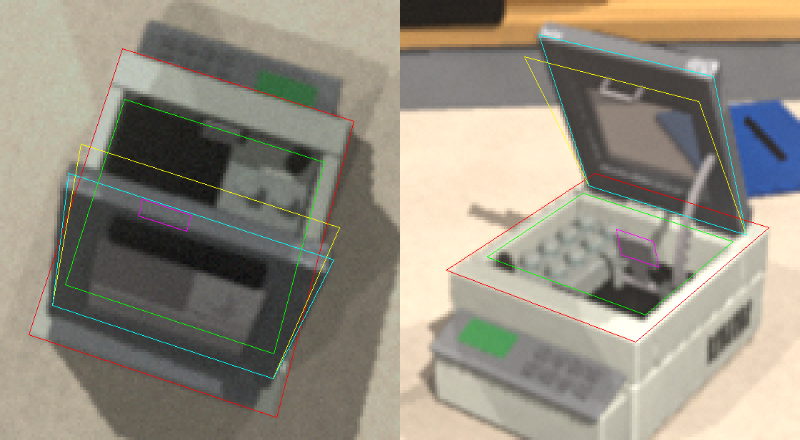

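The outline agrees within about 5 mm. The heater is at (0.586, 0.135), yaw 51.6°, and the lid is at 1.12. The paddle overlay falls on the paddle in the side view. Next I'll work out the approach with the fingers shut and a 40° tilt.

```bash
cat >> h.py <<'E'
def go(hx,hy,hz,tilt):
    """delta (tool axes) from the present pose to TCP at heater point (m), tilt deg"""
    p=np.load("pose.npy");s=robot.get_state();w,x,y,z=s["tool_rot"];T=Ro.from_quat([x,y,z,w])
    H=Ro.from_euler("z",p[2]).as_matrix();t=np.radians(tilt)
    Z=H@[np.sin(t),0,-np.cos(t)];Y=-H[:,1];X=np.cross(Y,Z)
    G=Ro.from_matrix(np.c_[X,Y,Z]);q=H@[hx,hy,hz]+[p[0],p[1],0]
    print("t",round(s["time_s"],2),"d",T.inv().apply(q-s["position"]).round(4),"r",(T.inv()*G).as_rotvec().round(3),"world",q.round(3))
def here():
    p=np.load("pose.npy");s=robot.get_state();H=Ro.from_euler("z",p[2]).as_matrix()
    w,x,y,z=s["tool_rot"];z=H.T@Ro.from_quat([x,y,z,w]).as_matrix()
    print("t",round(s["time_s"],2),"heater xyz mm",(1000*H.T@(s["position"]-[p[0],p[1],0])).round(1),"toolz",z[:,2].round(2),"F",(H.T@s["ft_force"]).round(1))
E
python3 -c "
from h import *
go(-.18,-.03,.336,40)"
```

```text
t 0.1 d [ 0.4696 -0.4816 -0.0862] r [ 0.21   0.676 -0.582] world [ 0.498 -0.024  0.336]
```

```bash
python3 nudge.py '[[0,0,-0.04,0,0,0],[0.05,-0.05,-0.09,0.03,0.08,-0.07],[0.08,-0.08,-0.09,0.06,0.16,-0.14],[0.11,-0.11,-0.09,0.08,0.24,-0.21],[0.14,-0.14,-0.09,0.11,0.33,-0.28],[0.17,-0.17,-0.09,0.14,0.42,-0.36],[0.20,-0.20,-0.09,0.16,0.5,-0.43],[0.23,-0.23,-0.09,0.18,0.58,-0.5]]' 0 40; python3 -c "
from h import *
go(-.18,-.03,.336,40)"
```

```text
time_s: 0.77
position: [0.3218, -0.3723, 0.3397]
tool_rot: [-0.129, 0.877, 0.378, 0.268]
ft_force: [0.8, -0.4, -0.1]
finger_gap: 0.0002
finger_force: 0.0
t 0.77 d [ 0.3049 -0.108   0.218 ] r [ 0.031  0.093 -0.078] world [ 0.498 -0.024  0.336]
```

```bash
python3 nudge.py '[[0.03,-0.011,0.022,0.03,0.093,-0.078],[0.06,-0.022,0.044,0.03,0.093,-0.078],[0.09,-0.032,0.065,0.03,0.093,-0.078],[0.12,-0.043,0.087,0.03,0.093,-0.078],[0.15,-0.054,0.109,0.03,0.093,-0.078],[0.18,-0.065,0.131,0.03,0.093,-0.078],[0.21,-0.076,0.152,0.03,0.093,-0.078],[0.235,-0.085,0.17,0.03,0.093,-0.078]]'; python3 -c "
from h import *
go(-.18,-.03,.336,40);go(-.06,-.03,.193,40)"
```

```text
time_s: 1.43
position: [0.4576, -0.1017, 0.3338]
tool_rot: [-0.148, 0.847, 0.408, 0.306]
ft_force: [0.9, 0.1, 0.7]
finger_gap: 0.0
finger_force: 0.0
t 1.43 d [ 0.0673 -0.0164  0.0533] r [ 0.001  0.003 -0.003] world [ 0.498 -0.024  0.336]
t 1.43 d [ 0.068  -0.0165  0.2399] r [ 0.001  0.003 -0.003] world [0.573 0.07  0.193]
```

```bash
python3 nudge.py '[[0.03,-0.008,0.02,0,0,0],[0.06,-0.015,0.04,0,0,0],[0.067,-0.0165,0.06,0,0,0],[0.067,-0.0165,0.095,0,0,0],[0.067,-0.0165,0.13,0,0,0],[0.067,-0.0165,0.165,0,0,0],[0.067,-0.0165,0.19,0,0,0]]'
python3 - <<'E'
from h import *
here();go(-.05,-.03,.147,40)
o=[]
for n,(x,y,w,h) in dict(side=(200,60,150,150),wrist=(0,0,512,384)).items():
    im=robot.get_image(n)[y:y+h,x:x+w];o.append(cv2.convertScaleAbs(cv2.resize(im,(400,int(h*400/w)),interpolation=3),alpha=1.6))
m=np.zeros((400,800,3),np.uint8)
for i,a in enumerate(o):m[:a.shape[0],400*i:400*i+400]=a
cv2.imwrite("pics/pre.png",m)
E
```

```text
time_s: 2.02
position: [0.5515, 0.0435, 0.2278]
tool_rot: [-0.149, 0.847, 0.408, 0.305]
ft_force: [-1.0, -0.3, -0.7]
finger_gap: 0.0
finger_force: 0.0
t 2.02 heater xyz mm [-93.7 -29.7 227.8] toolz [ 0.64  0.   -0.77] F [-0.8  0.6 -0.7]
t 2.02 d [-0.018   0.0005  0.0901] r [-0.002  0.005 -0.004] world [0.579 0.078 0.147]
```

View pics/pre.png

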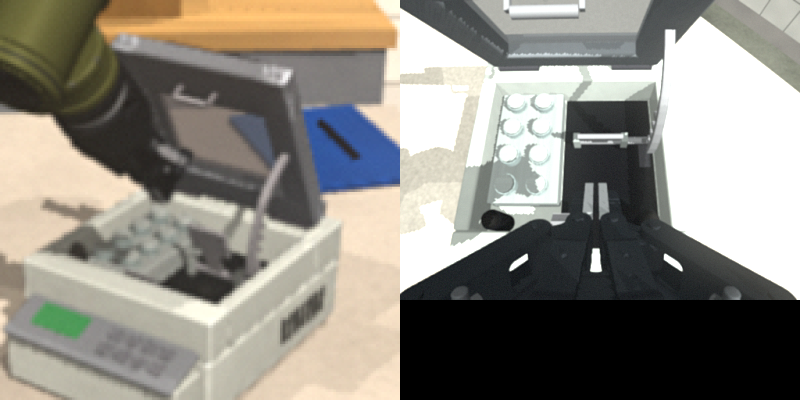

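The wrist view shows the paddle's bright top edge from (573,135) to (628,135), with the shut fingers at x≈596 in line with it. I'll check that against my prediction and go on.

```bash
python3 - <<'E'
from h import *
p=np.load("pose.npy");H=Ro.from_euler("z",p[2]).as_matrix()
X=[H@v+[p[0],p[1],0] for v in((-.005,-.007,.149),(-.005,-.053,.149),(.007,-.007,.117),(.007,-.053,.117))]
q=proj("wrist",np.array(X));print((q/1.28+[400,0]).round(0).tolist())
E
python3 nudge.py '[[-0.009,0,0.03,0,0,0],[-0.018,0,0.06,0,0,0],[-0.018,0,0.09,0,0,0],[-0.018,0,0.09,0,0,0]]'; python3 -c "
from h import *
here();go(-.02,-.03,.147,40);go(.02,-.03,.147,40)"
```

```text
[[575.0, 130.0], [621.0, 130.0], [578.0, 133.0], [618.0, 133.0]]
time_s: 2.45
position: [0.5773, 0.0773, 0.1455]
tool_rot: [-0.151, 0.848, 0.408, 0.303]
ft_force: [-1.2, 0.0, -0.2]
finger_gap: 0.0003
finger_force: 0.0
t 2.45 heater xyz mm [-51.2 -28.9 145.5] toolz [ 0.64  0.01 -0.77] F [-0.7  1.  -0.2]
t 2.45 d [0.025  0.001  0.0187] r [-0.006  0.007 -0.006] world [0.597 0.101 0.147]
t 2.45 d [0.0558 0.001  0.0442] r [-0.006  0.007 -0.006] world [0.622 0.132 0.147]
```

```bash
python3 nudge.py '[[0.008,0,0.0066,0,0,0],[0.016,0,0.0132,0,0,0],[0.024,0,0.0198,0,0,0],[0.029,0,0.024,0,0,0],[0.034,0,0.028,0,0,0],[0.039,0,0.032,0,0,0],[0.044,0,0.036,0,0,0],[0.049,0,0.04,0,0,0]]'
python3 - <<'E'
from h import *
here()
im=robot.get_image("wrist");cv2.imwrite("pics/w2.png",im);here()
E
```

```text
time_s: 3.12
position: [0.6192, 0.126, 0.1512]
tool_rot: [-0.148, 0.847, 0.408, 0.306]
ft_force: [-0.2, 0.6, 0.4]
finger_gap: -0.0002
finger_force: 0.0
t 3.12 heater xyz mm [ 13.  -31.6 151.2] toolz [ 0.64 -0.   -0.77] F [0.4 0.5 0.4]
t 3.17 heater xyz mm [ 13.7 -31.6 151.4] toolz [ 0.64 -0.   -0.77] F [-1.1  0.3 -0.3]
```

View pics/w2.png

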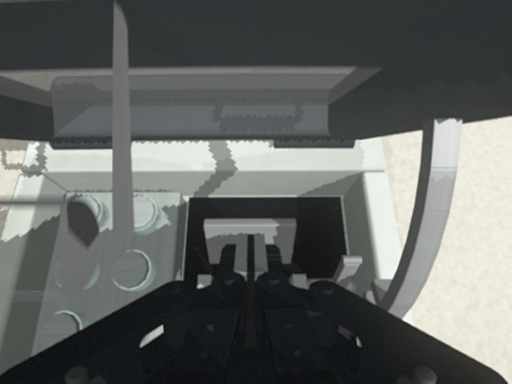

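The paddle leans back ahead of the fingertips (rows 215–240) and the nose at (348,265) has lifted. I'll give one more small push, then retreat along the tool axis.

```bash
python3 nudge.py '[[0.004,0,0.009,0,0,0],[0.008,0,0.012,0,0,0],[0,0,-0.02,0,0,0],[0,0,-0.06,0,0,0],[0,0,-0.1,0,0,0],[0,0,-0.14,0,0,0],[0,0,-0.18,0,0,0],[0,0,-0.22,0,0,0]]'
python3 - <<'E'
from h import *
here()
o=[]
for n,(x,y,w,h) in dict(side=(200,60,150,150),wrist=(0,0,512,384)).items():
    im=robot.get_image(n)[y:y+h,x:x+w];o.append(cv2.convertScaleAbs(cv2.resize(im,(400,int(h*400/w)),interpolation=3),alpha=1.4))
m=np.zeros((400,800,3),np.uint8)
for i,a in enumerate(o):m[:a.shape[0],400*i:400*i+400]=a
cv2.imwrite("pics/post.png",m)
E
```

```text
time_s: 3.83
position: [0.5302, 0.0148, 0.3212]
tool_rot: [-0.148, 0.847, 0.408, 0.306]
ft_force: [0.6, -0.3, 0.1]
finger_gap: -0.0002
finger_force: 0.0
t 3.83 heater xyz mm [-129.5  -30.8  321.2] toolz [ 0.64 -0.   -0.77] F [ 0.1 -0.6  0.1]
```

View pics/post.png

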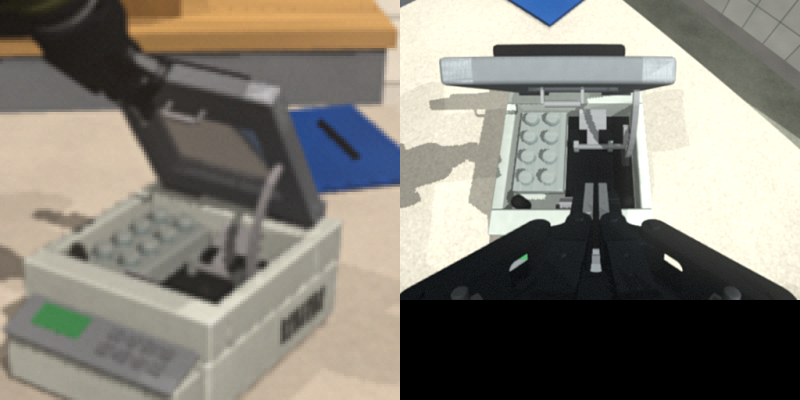

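The pawl lies flipped back (paddle at (593,125) in the wrist view) and the lid is sinking. I'll turn the tool upright clear of the lid's sweep and wait there.

```bash
python3 -c "
from h import *
go(-.125,0,.33,10)"
```

```text
t 3.93 d [ 0.0053 -0.034   0.0006] r [ 0.012 -0.524 -0.002] world [0.509 0.037 0.33 ]
```

```bash
python3 nudge.py '[[0.001,-0.008,0,0,-0.12,0],[0.003,-0.016,0,0.006,-0.24,0],[0.005,-0.024,0,0.012,-0.36,0],[0.005,-0.034,0,0.012,-0.48,0],[0.005,-0.034,0,0.012,-0.524,0],[0.005,-0.034,0,0.012,-0.524,0]]'
Z='[[0,0,0,0,0,0],[0,0,0,0,0,0],[0,0,0,0,0,0],[0,0,0,0,0,0],[0,0,0,0,0,0],[0,0,0,0,0,0],[0,0,0,0,0,0],[0,0,0,0,0,0]]'
python3 nudge.py '[[0,0,0,0,0,0],[0,0,0,0,0,0],[0,0,0,0,0,0],[0,0,0,0,0,0],[0,0,0,0,0,0],[0,0,0,0,0,0],[0,0,0,0,0,0],[0,0,0,0,0,0]]' >/dev/null
python3 nudge.py '[[0,0,0,0,0,0],[0,0,0,0,0,0],[0,0,0,0,0,0],[0,0,0,0,0,0],[0,0,0,0,0,0],[0,0,0,0,0,0],[0,0,0,0,0,0],[0,0,0,0,0,0]]' >/dev/null
python3 nudge.py '[[0,0,0,0,0,0],[0,0,0,0,0,0],[0,0,0,0,0,0],[0,0,0,0,0,0],[0,0,0,0,0,0],[0,0,0,0,0,0],[0,0,0,0,0,0],[0,0,0,0,0,0]]' >/dev/null
python3 nudge.py '[[0,0,0,0,0,0],[0,0,0,0,0,0],[0,0,0,0,0,0],[0,0,0,0,0,0],[0,0,0,0,0,0],[0,0,0,0,0,0],[0,0,0,0,0,0],[0,0,0,0,0,0]]' >/dev/null
python3 nudge.py '[[0,0,0,0,0,0],[0,0,0,0,0,0],[0,0,0,0,0,0],[0,0,0,0,0,0],[0,0,0,0,0,0],[0,0,0,0,0,0],[0,0,0,0,0,0],[0,0,0,0,0,0]]' >/dev/null
python3 nudge.py '[[0,0,0,0,0,0],[0,0,0,0,0,0],[0,0,0,0,0,0],[0,0,0,0,0,0],[0,0,0,0,0,0],[0,0,0,0,0,0],[0,0,0,0,0,0],[0,0,0,0,0,0]]' >/dev/null
python3 nudge.py '[[0,0,0,0,0,0],[0,0,0,0,0,0],[0,0,0,0,0,0],[0,0,0,0,0,0],[0,0,0,0,0,0],[0,0,0,0,0,0],[0,0,0,0,0,0],[0,0,0,0,0,0]]' >/dev/null
python3 - <<'E'
from h import *
here();go(-.088,0,.23,10)
o=[]
for n,(x,y,w,h) in dict(side=(200,60,150,150),wrist=(0,0,512,384)).items():
    im=robot.get_image(n)[y:y+h,x:x+w];o.append(cv2.convertScaleAbs(cv2.resize(im,(400,int(h*400/w)),interpolation=3),alpha=1.4))
m=np.zeros((400,800,3),np.uint8)
for i,a in enumerate(o):m[:a.shape[0],400*i:400*i+400]=a
cv2.imwrite("pics/down.png",m)
p=np.load("pose.npy");H=Ro.from_euler("z",p[2]).as_matrix()
print((proj("wrist",np.array([H@v+[p[0],p[1],0] for v in((-.081,.06,.177),(-.081,-.06,.177))]))/1.28+[400,0]).round().tolist())
E
```

```text
time_s: 4.43
position: [0.5077, 0.0415, 0.3231]
tool_rot: [-0.043, 0.896, 0.436, 0.074]
ft_force: [0.1, -0.4, 0.4]
finger_gap: 0.0003
finger_force: 0.0
t 9.1 heater xyz mm [-124.5    2.6  323.3] toolz [ 0.17  0.01 -0.99] F [-0.2 -1.  -0.2]
t 9.1 d [0.0202 0.0038 0.0981] r [-0.012  0.004 -0.   ] world [0.532 0.066 0.23 ]
[[547.0, 125.0], [652.0, 125.0]]
```

View pics/down.png

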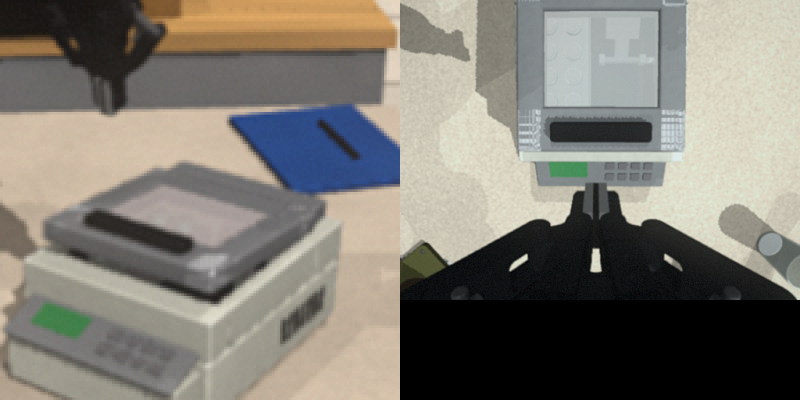

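The lid has come to rest near shut. The grip bar spans (550–652,132), about 8 mm nearer the front than predicted, so I'll aim at x -0.089. Next I'll move above it, then press.

```bash
python3 nudge.py '[[0.008,0.002,0.03,0,0,0],[0.014,0.004,0.06,0,0,0],[0.0165,0.004,0.0975,0,0,0],[0.0165,0.004,0.0975,0,0,0]]' ; python3 -c "
from h import *
here();go(-.092,0,.2,10);go(-.092,0,.175,10)"
```

```text
time_s: 9.53
position: [0.5259, 0.0643, 0.2217]
tool_rot: [-0.046, 0.897, 0.435, 0.068]
ft_force: [-1.1, -0.6, -1.0]
finger_gap: 0.0001
finger_force: 0.0
t 9.53 heater xyz mm [-93.3   3.2 221.7] toolz [ 0.16  0.02 -0.99] F [-1.1  0.5 -1. ]
t 9.53 d [-0.0022  0.0037  0.0215] r [-0.023  0.012 -0.001] world [0.529 0.063 0.2  ]
t 9.53 d [-0.0063  0.0043  0.0462] r [-0.023  0.012 -0.001] world [0.529 0.063 0.175]
```

```bash
python3 nudge.py '[[-0.001,0.003,0.012,0,0,0],[-0.003,0.003,0.024,0,0,0],[-0.004,0.004,0.028,0,0,0],[-0.005,0.004,0.032,0,0,0],[-0.005,0.004,0.035,0,0,0],[-0.006,0.004,0.038,0,0,0]]' ; python3 -c "
from h import *
here()"
```

```text
time_s: 10.03
position: [0.5335, 0.0611, 0.1933]
tool_rot: [-0.042, 0.897, 0.434, 0.075]
ft_force: [-5.6, -2.3, 10.7]
finger_gap: 0.0001
finger_force: 5.4
t 10.03 heater xyz mm [-91.1  -4.6 193.3] toolz [ 0.17  0.01 -0.99] F [-5.3  3.  10.7]
```

Contact is at 10.7 N. I'll press further in small steps.

```bash
python3 nudge.py '[[-0.0003,0,0.002,0,0,0],[-0.0006,0,0.004,0,0,0],[-0.001,0,0.006,0,0,0],[-0.001,0,0.007,0,0,0]]' ; python3 -c "
from h import *
here()"
```

```text
time_s: 10.37
position: [0.5335, 0.061, 0.1862]
tool_rot: [-0.041, 0.897, 0.435, 0.075]
ft_force: [-4.1, -4.0, 8.1]
finger_gap: 0.0001
finger_force: 3.6
t 10.37 heater xyz mm [-91.2  -4.7 186.2] toolz [ 0.17  0.01 -0.99] F [-5.7  0.8  8.1]
```

```bash
python3 nudge.py '[[-0.0003,0,0.002,0,0,0],[-0.0006,0,0.004,0,0,0],[-0.001,0,0.006,0,0,0],[-0.0012,0,0.008,0,0,0],[-0.0012,0,0.008,0,0,0]]' ; python3 -c "
from h import *
here()"
```

```text
time_s: 10.78
position: [0.5337, 0.061, 0.1798]
tool_rot: [-0.041, 0.897, 0.435, 0.074]
ft_force: [-8.6, -4.8, 14.8]
finger_gap: 0.0002
finger_force: 7.3
t 10.78 heater xyz mm [-91.1  -4.9 179.8] toolz [ 0.17  0.01 -0.99] F [-9.1  3.8 14.8]
```

```bash
python3 nudge.py '[[-0.0002,0,0.001,0,0,0],[-0.0004,0,0.002,0,0,0],[-0.0006,0,0.003,0,0,0],[-0.0006,0,0.003,0,0,0]]' ; python3 -c "
from h import *
here()"
```

```text
time_s: 11.12
position: [0.5339, 0.0609, 0.1795]
tool_rot: [-0.041, 0.896, 0.435, 0.075]
ft_force: [-15.7, -7.7, 27.2]
finger_gap: 0.0002
finger_force: 13.2
t 11.12 heater xyz mm [-91.   -5.1 179.5] toolz [ 0.17  0.01 -0.99] F [-15.8   7.6  27.2]
```

Hard stop: the force is up to 27 N with z constant. Retreating, then I'll check that the lid stays down.

```bash
python3 nudge.py '[[0,0,-0.01,0,0,0],[0,0,-0.04,0,0,0],[0,0,-0.08,0,0,0],[0,0,-0.12,0,0,0],[-0.015,0,-0.14,0,0,0],[-0.015,0,-0.14,0,0,0],[-0.015,0,-0.14,0,0,0],[-0.015,0,-0.14,0,0,0]]'
python3 - <<'E'
from h import *
here()
o=[]
for n,(x,y,w,h) in dict(side=(200,60,150,150),wrist=(0,0,512,384)).items():
    im=robot.get_image(n)[y:y+h,x:x+w];o.append(cv2.convertScaleAbs(cv2.resize(im,(400,int(h*400/w)),interpolation=3),alpha=1.4))
m=np.zeros((400,800,3),np.uint8)
for i,a in enumerate(o):m[:a.shape[0],400*i:400*i+400]=a
cv2.imwrite("pics/shut.png",m)
E
```

```text
time_s: 11.78
position: [0.5098, 0.0309, 0.3073]
tool_rot: [-0.043, 0.897, 0.434, 0.073]
ft_force: [0.5, 0.8, -0.4]
finger_gap: 0.0003
finger_force: 0.0
t 11.78 heater xyz mm [-129.5   -4.8  307.3] toolz [ 0.17  0.01 -0.99] F [ 0.9  0.1 -0.4]
```

View pics/shut.png

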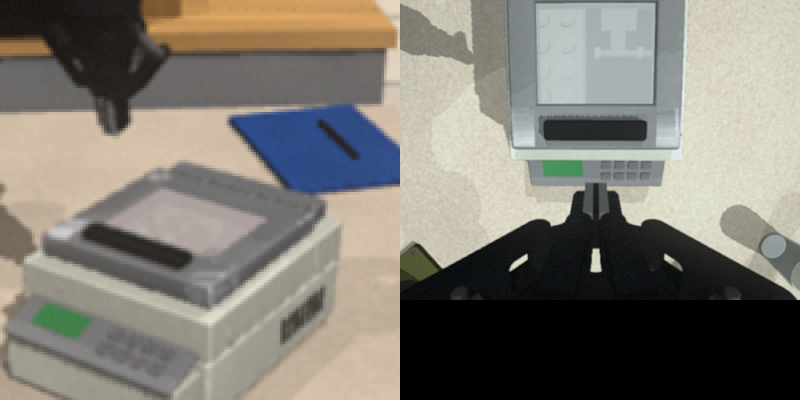

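The lid is flush with the rim in the side view: the front grip dropped from about (85,213) to (85,228) and the earlier gap has gone. The pawl lies back under the pane, and the tool is clear.

```bash
python3 -c "
from bench import robot
print(robot.close_job())"
```

```text
the job is handed in; nothing more can be done
None
```

I flipped the pawl back, pressed the lid shut to a hard stop at 27 N, backed the arm off, and handed the job in; the last images show the lid staying flush with the rim, but no verdict was returned.

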